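# Tip the batter pot and scrub it with the long brush

### The arm

A 7-joint arm with a two-finger parallel gripper is mounted at the origin on the work surface. World frame = base frame: x ahead of the robot, y to its left, z up, the work surface at z = 0. Lengths are in m, angles in rad, forces in N, time in s.
With the tool pointing down it reaches from about 0.425 to 0.875 m from the base axis. Payload 4.7 kg.
Tool frame: the origin (TCP) lies midway between the tips of the shut fingers; the grasp point (between the pads) lies arm.grasp_offset behind it (arm.grasp_offset is the distance from the TCP to the grasp point, in m); z points along the fingers, y is the line along which they close (so a half turn about z gives the same grasp; the last joint's range is limited). The gripper opens to 87 mm and grips with 3 to 60 N. Pads are 19 mm wide; open, the fingers measure 117 mm over their backs; the gripper's body (75 mm by 190 mm) begins 51 mm behind the grasp point.
Start: joints at [1.204, 0.321, -0.07, 1.45, 0.023, 1.371, -0.057], TCP at [0.242, -0.603, 0.223] pointing down, gripper open.
Joint ranges: [-2.86, 2.86], [-0.3, 2.09], [-1.38, 1.24], [0.06, 2.45], [-1.56, 4.7], [0.09, 2.05], [-2.69, 2.69]. Speed limits (rad/s): [2.57, 2.57, 3.14, 3.14, 3.14, 3.14, 3.14].

### API

Orientations are given as a unit quaternion [w, x, y, z].
In Python, from workcell import arm, cams gives the robot as it stands.
- The arm moves only by the tool arm_command, never from a script. Its argument "increments" is a list of rows, each an object of numbers: "ax", "ay", "az": the turn, a rotation vector about the tool's x, y, z in rad; "dx", "dy", "dz": the shift along the tool's x, y, z in cm; "gripper": the closure, from -1 (fully open) to 1 (shut). In form: [{"ax": .., "ay": .., "az": .., "dx": .., "dy": .., "dz": .., "gripper": ..}, ...]. A call has 1 to 10 rows; each row shifts and turns the commanded pose from where the row before left it, along the tool's axes as they then stand; what a row does not reach is not made up. A row lasts 1/10 s, in which the tool goes at most 50 mm and 8.59 degrees, less where a joint would pass 70% of its speed; a pose out of reach is approached as far as the arm can. A call is refused whole if a number of a shift passes 5 or a number of a turn 0.15, either way. A call with a gripper value outside its range is refused whole. The fingers move at their own pace and stop on an object; "newtons" is the grip in N (left out, the last holds). Time passes only in rows, so rows that do not move let the fingers close. It gives the time, the measured TCP pose, the force, the opening and the grip force at its end, in the units of the state.
- arm.read_state(): the state, without advancing time (a new reading comes with each control period).
- cams.camera(name): name is "side" or "top" or "wrist"; returns the picture (400x640x3 uint8, red, green, blue); there is no depth.
- cams.calibration(name): a dict with "intrinsics" (3x3 intrinsics, pixels), "k1" (the pictures are not rectified: a ray, as slopes to the right and down, at radius r is drawn at 1 + k1 r^2 times it, then the intrinsics apply), "R" (3x3) and "t" (3): a world point X has camera coordinates R X + t. Camera axes: x right, y down, z forward; pixel columns grow to the right and rows downward; lengths in m; the calibration is good to about 2 mm. A picture is of the moment at which its call begins: read the wrist's pose just before it. calibration takes no time and is no camera call; for the wrist camera it gives the pose at the moment of the call.
- arm.close_job(): hands the job in; it is judged then, once.
The state is a dict: "t": time; "joints": joint angles; "joint_velocities": joint speeds; "tau": joint torques, N m; "tcp_pos": TCP position; "ee_rot": TCP orientation; "contact_force": force on the tool from outside, world axes, zero at the start; "wrist_torque": the same for the moment, N m; "finger_gap": finger opening in m; "gripper_force": force on a finger pad.
Only numpy, scipy, OpenCV 4.12 (cv2) and the standard library are available. Lean on these libraries where they do the work, as an engineer would, in place of code of your own. Each camera call takes 0.05 s, during which the arm holds its last target. There are 200 camera calls.

### The job

Turn the hand crank counter-clockwise (seen from above) until the batter pot is tipped all the way over against its stop, then scrub the inside of the pot with the long round brush: push it right down to the bottom three times, drawing its lower end up past half the pot's depth in between. Then stand the brush upright in the shallow dish it came from and let go of it; leave the pot tipped to drain, and leave the other loose things where they stand.

Things in the scene. Friction and masses are not known exactly. Their poses are not given: they have to be found in the camera images.
- crank (a joint): angle of the hand crank, rad. It starts between 0 and 1 and grows counter-clockwise seen from above, up to a hard stop at 8.8 (about one and a third turns). A self-locking gear tips the pot by 0.0636 rad per rad of crank, 0.56 rad (32 degrees) at the stop. Turning takes about 2 N at the knob.
- crank_hub (a point): centre of the crank's hub, on its upright axis, at the top of the hub (186 mm above the table). The crank sits on a grey gearbox 70 x 70 x 160 mm left of the pot, seen from the robot. The steel crank arm is 10 mm thick.
- crank_knob (a point): the crank's black round upright knob, 26 mm in diameter, 55 mm tall (185 to 240 mm above the table); this point is on its axis, 25 mm below its top (215 mm above the table). It moves on a circle of radius 55 mm about the hub, and spins freely on its own axis, so the fingers may keep their heading.
- stand: fixed stand: 12 mm base plate, grey uprights (152 mm high) 74 mm either side of the pot, gearbox, and a feed pipe rising beside the pot to 273 mm and bending over to a brass nozzle (34 mm wide, lower end 226 mm up, straight over the origin) that blocks the upright pot. Origin on the table below the pot's pivot; -x is the way the pot tips (roughly to the robot's right), z up.
- pot: open round steel pot, 100 mm outside and 92 mm inside diameter, 135 mm tall, 130 mm deep inside. Origin on its axis at the level pivot, 130 mm above the table; z runs along the pot's axis to the mouth, y is the pivot. Rim at z = 65 mm, inner floor at z = -65 mm. It turns only by the crank; tipped, its mouth leans to the stand's -x.
- pot_mouth (a point): centre of the pot's mouth, at rim level; z axis out of the mouth along the pot's axis
- pot_floor (a point): centre of the pot's inner floor; z axis towards the mouth
- brush: long loose brush, 218 mm, 0.2 kg, standing in a dish: round pale bristle head 72 mm in diameter, 78 mm long (rigid, flat underside), steel shaft 12 mm in diameter, square wooden handle 24 x 24 mm from 146 to 218 mm above the lower end. Origin at the centre of its lower end, z up along the handle; x and y square to the handle's flat sides.
- brush_grip (a point): middle of the brush's wooden handle, 182 mm above its lower end
- brush_tip (a point): centre of the brush's lower end (same as its origin)
- brush_dish: fixed shallow round steel dish, the brush's place: 104 mm outside, about 94 mm inside diameter, rim 18 mm above the table, inner floor 5 mm above the table. Origin at the centre of its underside. The masher stands in another dish just like it, and the two places may be swapped.
- masher: bystander: steel masher with the same wooden handle but a flat disc foot 72 mm in diameter and 14 mm thick in place of bristles, 218 mm tall, standing in its own dish; origin at the centre of its underside
- mug: bystander: white mug, 76 mm in diameter, 85 mm tall; origin at the centre of its underside
- bowl: bystander: steel bowl, 130 mm in diameter, 55 mm tall; origin at the centre of its underside
- jar: bystander: amber jar, 72 mm in diameter, 110 mm tall; origin at the centre of its underside
- can: bystander: short pale can, 74 mm in diameter, 100 mm tall; origin at the centre of its underside
Not all that is in view belongs to the job. Leave any red look-alike of the brush_dish alone.

How it is judged:
By the outcome, as a careful person would: the job done as asked, in the order asked, and still so for the second after the job is handed in, with the robot touching nothing.
It also fails if it takes over 72 s, if anything falls off the work surface, if the arm or the gripper's body presses on something with over 40 N, if the wrist force passes 120 N, or if a joint passes its speed limit or range.

## Working session

There is one attempt and no reset: what is moved stays moved. The work goes in short steps, Python scripts to look and compute and a tool call to move; the robot and the scene stay as the last step left them, time stands still between calls to the robot, and variables do not carry over. Pictures are saved under pics/ and viewed, at most 12 in all, crops included, and the job is handed in when it is done.

Besides the shell and the picture viewer there is one more tool, called after "Request:" as a command line: name --argument value ..., lists and objects as JSON in quotes. arm_command: Moves the arm, as the interface text tells. Its arguments: {"type":"object","properties":{"increments":{"type":"array","items":{"type":"object","properties":{"ax":{"type":"number"},"ay":{"type":"number"},"az":{"type":"number"},"dx":{"type":"number"},"dy":{"type":"number"},"dz":{"type":"number"},"gripper":{"type":"number"}}}},"newtons":{"type":"number"}},"required":["increments"]}

```bash
ls; mkdir -p pics
python3 - <<'E'
from workcell import arm,cams
import cv2,numpy as np
print(arm.grasp_offset); s=arm.read_state(); print({k:np.round(v,3).tolist() for k,v in s.items()})
for n in ("side","top"):
    c=cams.calibration(n); print(n,{k:np.round(v,3).tolist() for k,v in c.items()})
    cv2.imwrite(f"pics/{n}0.png",cams.camera(n)[:,:,::-1])
E
```

```text
pics
0.0187
{'t': 0.0, 'joints': [1.204, 0.322, -0.07, 1.452, 0.023, 1.371, -0.057], 'joint_velocities': [-0.003, -0.0, 0.001, 0.001, 0.001, -0.001, -0.0], 'tau': [0.0, -49.129, -0.403, -31.253, -0.064, 0.044, 0.0], 'tcp_pos': [0.241, -0.603, 0.221], 'ee_rot': [-0.001, 0.982, 0.189, -0.0], 'contact_force': [0.604, -0.39, 1.351], 'wrist_torque': [0.021, 0.001, -0.045], 'gripper_force': 0.0, 'finger_gap': 0.087}
side {'intrinsics': [[440.052, 0.0, 312.775], [0.0, 440.052, 201.782], [0.0, 0.0, 1.0]], 'k1': 0.012, 'R': [[-0.824, -0.566, 0.008], [-0.291, 0.411, -0.864], [0.485, -0.715, -0.504]], 't': [0.434, 0.277, 1.236]}
top {'intrinsics': [[495.838, 0.0, 322.611], [0.0, 495.838, 200.322], [0.0, 0.0, 1.0]], 'k1': -0.037, 'R': [[-0.006, -1.0, 0.026], [-0.991, 0.003, -0.131], [0.131, -0.026, -0.991]], 't': [0.005, 0.527, 1.505]}
```

View pics/top0.png

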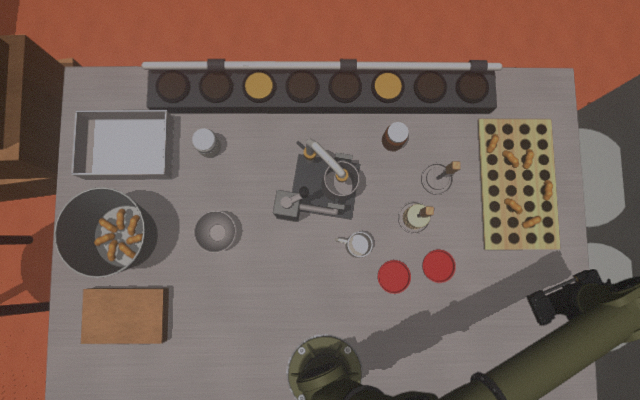

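View pics/side0.png

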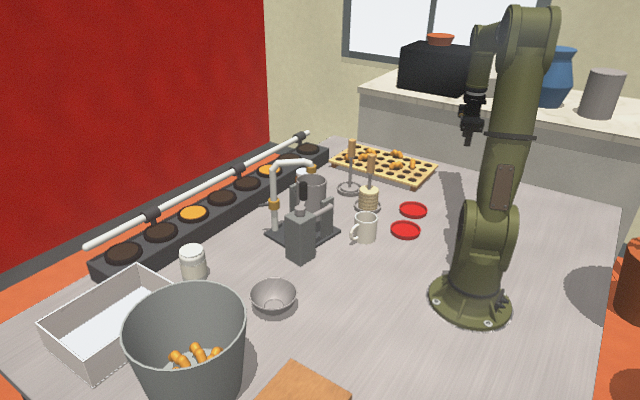

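Candidates for the brush: (416,217) with a pale bristle head, and (437,180) with a disc foot, which is the masher. The dishes at (394,276) and (438,266) are the red look-alikes. I choose (416,217) and check it in an enlarged crop.

```bash
cat > h.py <<'E'
import numpy as np,cv2
from workcell import arm,cams
from scipy.spatial.transform import Rotation as Ro
def ray(c,uv):
    K=c["intrinsics"]; K=np.array(K); d=np.array([c["k1"],0,0,0,0.]) 
    p=cv2.undistortPoints(np.array([[uv]],float),K,d)[0,0]
    R=np.array(c["R"]);t=np.array(c["t"])
    o=-R.T@t; return o,R.T@np.array([p[0],p[1],1])
def atz(c,uv,z):
    o,d=ray(c,uv); return o+d*(z-o[2])/d[2]
def proj(c,X):
    r=cv2.Rodrigues(np.array(c["R"]))[0]
    return cv2.projectPoints(np.array(X,float).reshape(-1,1,3),r,np.array(c["t"],float),np.array(c["intrinsics"]),np.array([c["k1"],0,0,0,0.]))[0][:,0]
E
python3 - <<'E'
import cv2,numpy as np
a=cv2.imread("pics/top0.png")[130:250,265:465]; b=cv2.imread("pics/side0.png")[130:280,250:450]
cv2.imwrite("pics/c1.png",cv2.resize(a,None,fx=4,fy=4,interpolation=3))
cv2.imwrite("pics/c2.png",cv2.resize(b,None,fx=4,fy=4,interpolation=3))
E
```

```text
(no output)
```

View pics/c1.png

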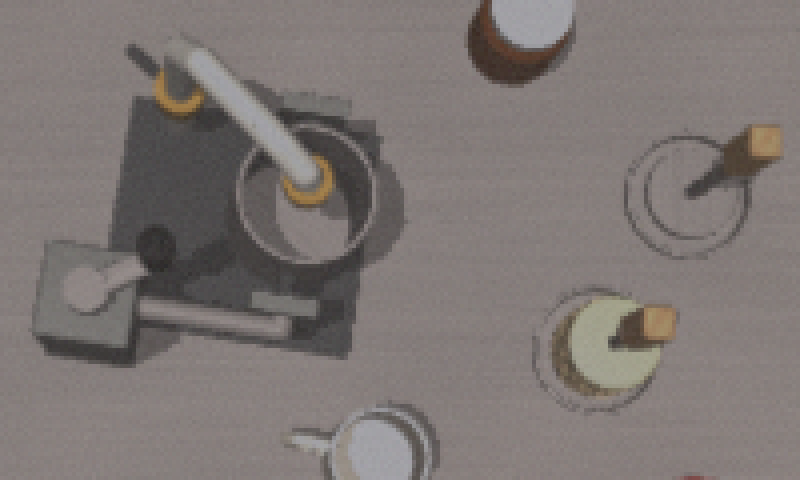

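View pics/c2.png

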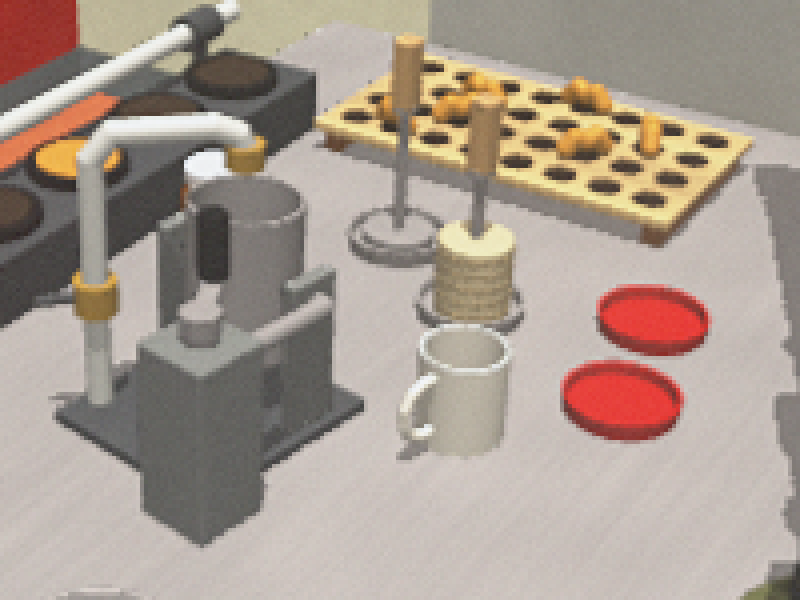

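The crops confirm the choice: the brush has pale bristles at c1 (600,350) with its handle top at (659,323). The knob is at (156,248), the hub at (87,288) and the pot mouth at (307,193). The masher is at (686,197) and the mug at (380,445).

Run:
```python
from h import *
np.set_printoptions(precision=4,suppress=True)
c=cams.calibration("top"); s=cams.calibration("side")
f=lambda u,v,z:atz(c,((265+(u+.5)/4-.5),(130+(v+.5)/4-.5)),z)
P=dict(hub=f(87,288,.186),knob=f(156,246,.240),mouth=f(307,193,.195),dish=f(598,350,.012),btop=f(659,323,.223),mtop=f(765,141,.223),mdish=f(686,197,.012),mug=f(380,452,.085),jar=f(533,15,.11))
for k,v in P.items(): print(k,v, proj(s,v)[0], "c2", (proj(s,v)[0]-[250,130])*4)
d=P["knob"]-P["hub"]; print(np.linalg.norm(d[:2]),np.arctan2(d[1],d[0]))
d=P["mouth"]-P["hub"]; print(np.linalg.norm(d[:2]),np.arctan2(d[1],d[0]))
# stand -x dir from base plate corners: crop 
a=f(135,97,.012);b=f(377,122,.012); e=f(350,357,.012);print(a,b,e,np.arctan2(*(b-a)[[1,0]]))
print(Ro.from_quat(np.roll(arm.read_state()["ee_rot"],-1)).as_matrix())
cw=cams.calibration("wrist"); Rt=Ro.from_quat(np.roll(arm.read_state()["ee_rot"],-1)).as_matrix()
print(cw["R"]@Rt, (Rt.T@(-cw["R"].T@cw["t"]-arm.read_state()["tcp_pos"])))
```

```text
hub [0.5032 0.1077 0.186 ] [299.4054 206.4942] c2 [197.6217 305.9768]
knob [0.5245 0.0589 0.24  ] [303.0458 182.2564] c2 [212.1831 209.0256]
mouth [ 0.5686 -0.0461  0.195 ] [310.766  178.6503] c2 [243.0642 194.6012]
dish [ 0.4753 -0.2867  0.012 ] [366.9209 204.503 ] c2 [467.6837 298.0121]
btop [ 0.4732 -0.2843  0.223 ] [371.321  153.5917] c2 [485.2838  94.3668]
mtop [ 0.5999 -0.3629  0.223 ] [351.4428 138.7771] c2 [405.7714  35.1084]
mdish [ 0.5976 -0.3612  0.012 ] [348.9572 187.9259] c2 [395.8287 231.7036]
mug [ 0.3926 -0.1056  0.085 ] [364.4001 215.5815] c2 [457.6003 342.3259]
jar [ 0.72   -0.2242  0.11  ] [304.6037 170.5612] c2 [218.4146 162.2449]
0.05325980438256201 -1.157701436378115
0.1671437444840809 -1.168623299594691
[0.679  0.0782 0.012 ] [ 0.6586 -0.1147  0.012 ] [ 0.4705 -0.0905  0.012 ] -1.6760494604909022
[[ 0.9284  0.3716 -0.0007]
 [ 0.3717 -0.9284  0.0016]
 [-0.0001 -0.0018 -1.    ]]
[[ 0.0004  1.     -0.0006]
 [-0.9574  0.0002 -0.2889]
 [-0.2889  0.0007  0.9574]] [ 0.0784  0.0006 -0.1616]
```

Request:
arm_command --increments '[{"az": -0.136,"dz": -1.2,"gripper": -1},{"az": -0.136,"dz": -1.2},{"az": -0.136,"dz": -1.2},{"az": -0.136,"dz": -1.2},{"az": -0.136,"dz": -1.2},{"az": -0.136,"dz": -1.2},{"az": -0.136,"dz": -1.2},{"az": -0.136,"dz": -1.2},{}]'

```text
invalid input at $.increments[0]: expected keys ax, ay, az, dx, dy, dz, gripper
```

```bash
cat >> h.py <<'E'
def go(target,Rt=None):
    "shift in cm along present tool axes to bring TCP to target; turn vector to reach Rt"
    s=arm.read_state(); R=Ro.from_quat(np.roll(s["ee_rot"],-1))
    print("t",round(s["t"],2),"tcp",np.round(s["tcp_pos"],4),"F",np.round(s["contact_force"],1),"gap",round(s["finger_gap"],4),"j",np.round(s["joints"],2))
    print(" shift cm",np.round(100*R.inv().apply(np.array(target)-s["tcp_pos"]),2), "turn",None if Rt is None else np.round((R.inv()*Rt).as_rotvec(),3))
def down(h,tilt=0):
    "tool down, x heading h, then handle leaned by tilt towards -x heading"
    x=np.array([np.cos(h),np.sin(h),0]);z=np.array([0,0,-1.])
    M=Ro.from_matrix(np.array([x,np.cross(z,x),z]).T)
    return M*Ro.from_rotvec([0,tilt,0])
E
python3 -c "
from h import *
go([.5245,.059,.30],down(1.466))"
```

```text
t 0.1 tcp [ 0.2413 -0.603   0.2215] F [0.5 0.7 0.2] gap 0.087 j [ 1.2   0.32 -0.07  1.45  0.02  1.37 -0.06]
 shift cm [ 50.89 -50.95  -7.76] turn [-2.000e-03 -1.000e-03 -1.085e+00]
```

All keys are required in every row, so I'll write them out.

Request:
arm_command --increments '[{"ax": 0,"ay": 0,"az": -0.136,"dx": 0,"dy": 0,"dz": -1.2,"gripper": -1},{"ax": 0,"ay": 0,"az": -0.136,"dx": 0,"dy": 0,"dz": -1.2,"gripper": -1},{"ax": 0,"ay": 0,"az": -0.136,"dx": 0,"dy": 0,"dz": -1.2,"gripper": -1},{"ax": 0,"ay": 0,"az": -0.136,"dx": 0,"dy": 0,"dz": -1.2,"gripper": -1},{"ax": 0,"ay": 0,"az": -0.136,"dx": 0,"dy": 0,"dz": -1.2,"gripper": -1},{"ax": 0,"ay": 0,"az": -0.136,"dx": 0,"dy": 0,"dz": -1.2,"gripper": -1},{"ax": 0,"ay": 0,"az": -0.136,"dx": 0,"dy": 0,"dz": -1.2,"gripper": -1},{"ax": 0,"ay": 0,"az": -0.136,"dx": 0,"dy": 0,"dz": -1.2,"gripper": -1},{"ax": 0,"ay": 0,"az": 0,"dx": 0,"dy": 0,"dz": 0,"gripper": -1}]'

```text
t: 1.0
tcp_pos: [0.2418, -0.604, 0.32]
ee_rot: [0.001, 0.742, 0.67, -0.0]
contact_force: [1.2, 0.1, 0.2]
finger_gap: 0.0869
gripper_force: 0.0
```

```bash
python3 -c "
from h import *
go([.5245,.059,.30],down(1.466))"
```

```text
t 1.0 tcp [ 0.2418 -0.604   0.32  ] F [1.2 0.1 0.2] gap 0.0869 j [ 1.3   0.3  -0.2   1.29  0.06  1.56  1.01]
 shift cm [68.83 21.39  1.88] turn [0.001 0.002 0.003]
```

Request:
arm_command --increments '[{"ax": 0,"ay": 0,"az": 0,"dx": 3.8,"dy": 1.2,"dz": 0,"gripper": -1},{"ax": 0,"ay": 0,"az": 0,"dx": 3.8,"dy": 1.2,"dz": 0,"gripper": -1},{"ax": 0,"ay": 0,"az": 0,"dx": 3.8,"dy": 1.2,"dz": 0,"gripper": -1},{"ax": 0,"ay": 0,"az": 0,"dx": 3.8,"dy": 1.2,"dz": 0,"gripper": -1},{"ax": 0,"ay": 0,"az": 0,"dx": 3.8,"dy": 1.2,"dz": 0,"gripper": -1},{"ax": 0,"ay": 0,"az": 0,"dx": 3.8,"dy": 1.2,"dz": 0,"gripper": -1},{"ax": 0,"ay": 0,"az": 0,"dx": 3.8,"dy": 1.2,"dz": 0,"gripper": -1},{"ax": 0,"ay": 0,"az": 0,"dx": 3.8,"dy": 1.2,"dz": 0,"gripper": -1},{"ax": 0,"ay": 0,"az": 0,"dx": 3.8,"dy": 1.2,"dz": 0,"gripper": -1},{"ax": 0,"ay": 0,"az": 0,"dx": 3.8,"dy": 1.2,"dz": 0,"gripper": -1}]'

```text
t: 2.0
tcp_pos: [0.3997, -0.2359, 0.3176]
ee_rot: [-0.0, 0.744, 0.669, -0.0]
contact_force: [-0.4, 0.4, -0.6]
finger_gap: 0.0873
gripper_force: 0.0
```

Request:
arm_command --increments '[{"ax": 0,"ay": 0,"az": 0,"dx": 3.8,"dy": 1.2,"dz": 0,"gripper": -1},{"ax": 0,"ay": 0,"az": 0,"dx": 3.8,"dy": 1.2,"dz": 0,"gripper": -1},{"ax": 0,"ay": 0,"az": 0,"dx": 3.8,"dy": 1.2,"dz": 0,"gripper": -1},{"ax": 0,"ay": 0,"az": 0,"dx": 3.8,"dy": 1.2,"dz": 0,"gripper": -1},{"ax": 0,"ay": 0,"az": 0,"dx": 3.8,"dy": 1.2,"dz": 0,"gripper": -1},{"ax": 0,"ay": 0,"az": 0,"dx": 3.8,"dy": 1.2,"dz": 0,"gripper": -1},{"ax": 0,"ay": 0,"az": 0,"dx": 3.8,"dy": 1.2,"dz": 0,"gripper": -1},{"ax": 0,"ay": 0,"az": 0,"dx": 3.8,"dy": 1.2,"dz": 0,"gripper": -1},{"ax": 0,"ay": 0,"az": 0,"dx": 0,"dy": 0,"dz": 0,"gripper": -1}]'

```text
t: 2.9
tcp_pos: [0.5261, 0.0617, 0.3177]
ee_rot: [-0.002, 0.74, 0.672, 0.001]
contact_force: [-0.5, -0.2, -0.3]
finger_gap: 0.0872
gripper_force: 0.0
```

```bash
python3 -c "
from h import *
go([.5245,.059,.209],down(1.466))
c=cams.calibration('wrist');im=cams.camera('wrist')
cv2.imwrite('pics/w1.png',im[:,:,::-1]);print(proj(c,[[.5245,.059,.24],[.5032,.1077,.186]]))"
```

```text
t 2.9 tcp [0.5261 0.0617 0.3177] F [-0.5 -0.2 -0.3] gap 0.0872 j [ 0.68  0.09 -0.9   1.57  0.07  1.52 -0.31]
 shift cm [-0.33 -0.12 10.86] turn [-0.001 -0.004  0.009]
[[319.3308267  212.06760967]
 [294.61016393 153.05917466]]
```

View pics/w1.png

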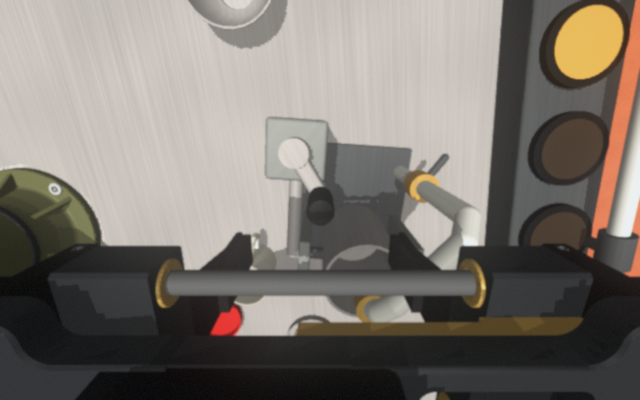

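The knob top is at (320,210) and the hub at (293,153). Both match the predictions within 2 px, so I descend and grip.

Request:
arm_command --increments '[{"ax": 0,"ay": 0,"az": 0,"dx": -0.3,"dy": -0.1,"dz": 3.6,"gripper": -1},{"ax": 0,"ay": 0,"az": 0,"dx": 0,"dy": 0,"dz": 3.6,"gripper": -1},{"ax": 0,"ay": 0,"az": 0,"dx": 0,"dy": 0,"dz": 3.6,"gripper": -1},{"ax": 0,"ay": 0,"az": 0,"dx": 0,"dy": 0,"dz": 0,"gripper": 1},{"ax": 0,"ay": 0,"az": 0,"dx": 0,"dy": 0,"dz": 0,"gripper": 1},{"ax": 0,"ay": 0,"az": 0,"dx": 0,"dy": 0,"dz": 0,"gripper": 1},{"ax": 0,"ay": 0,"az": 0,"dx": 0,"dy": 0,"dz": 0,"gripper": 1},{"ax": 0,"ay": 0,"az": 0,"dx": 0,"dy": 0,"dz": 0,"gripper": 1}]' --newtons 20

```text
t: 3.75
tcp_pos: [0.5256, 0.0521, 0.212]
ee_rot: [0.001, 0.742, 0.67, 0.001]
contact_force: [0.1, -0.3, 0.3]
finger_gap: 0.055
gripper_force: 0.0
```

```bash
cat >> h.py <<'E'
H=np.array([.5032,.1077])
def circ(n,step,r=.055):
    "dx,dy rows (cm, tool axes) to follow the crank circle from the present pose"
    s=arm.read_state(); R=Ro.from_quat(np.roll(s["ee_rot"],-1)); p=s["tcp_pos"]
    d=p[:2]-H; a=np.arctan2(d[1],d[0]); print("t",s["t"],"ang",round(a,3),"r",round(np.hypot(*d),4),"F",np.round(s["contact_force"],1),"z",round(p[2],4))
    q=p[:2]
    for i in range(n):
        a+=step; w=H+r*np.array([np.cos(a),np.sin(a)]); print(np.round(100*R.inv().apply([*(w-q),.0]),2)[:2].tolist(),end=" "); q=w
    print()
E
python3 -c "
from h import *
circ(40,.157)"
```

```text
t 3.75 ang -1.187 r 0.0599 F [ 0.1 -0.3  0.3] z 0.212
[0.9, 0.5] [0.57, 0.65] [0.66, 0.55] [0.74, 0.44] [0.8, 0.32] [0.84, 0.19] [0.86, 0.06] [0.86, -0.08] [0.84, -0.21] [0.79, -0.34] [0.73, -0.46] [0.65, -0.57] [0.55, -0.66] [0.44, -0.74] [0.32, -0.8] [0.19, -0.84] [0.06, -0.86] [-0.08, -0.86] [-0.21, -0.84] [-0.34, -0.79] [-0.46, -0.73] [-0.57, -0.65] [-0.66, -0.55] [-0.74, -0.44] [-0.8, -0.32] [-0.84, -0.19] [-0.86, -0.06] [-0.86, 0.08] [-0.84, 0.21] [-0.79, 0.34] [-0.73, 0.46] [-0.65, 0.57] [-0.55, 0.66] [-0.44, 0.74] [-0.32, 0.8] [-0.19, 0.84] [-0.06, 0.86] [0.08, 0.86] [0.21, 0.84] [0.34, 0.79]
```

Request:
arm_command --increments '[{"ax": 0,"ay": 0,"az": 0,"dx": 0.65,"dy": 0,"dz": 0.2,"gripper": 1},{"ax": 0,"ay": 0,"az": 0,"dx": 0,"dy": 0,"dz": 0,"gripper": 1},{"ax": 0,"ay": 0,"az": 0,"dx": 0,"dy": 0,"dz": 0,"gripper": 1},{"ax": 0,"ay": 0,"az": 0,"dx": 0,"dy": 0,"dz": 0,"gripper": 1},{"ax": 0,"ay": 0,"az": 0,"dx": 0,"dy": 0,"dz": 0,"gripper": 1}]'

```text
t: 4.25
tcp_pos: [0.5256, 0.0587, 0.2085]
ee_rot: [-0.0, 0.742, 0.67, 0.0]
contact_force: [-0.1, 0.1, -0.3]
finger_gap: 0.0252
gripper_force: 20.0
```

```bash
python3 -c "
from h import *
circ(1,.15)
go([.5245,.059,.209],down(1.466))"
```

```text
t 4.25 ang -1.143 r 0.0539 F [-0.1  0.1 -0.3] z 0.2085
[0.37, 0.73] 
t 4.25 tcp [0.5256 0.0587 0.2085] F [-0.1  0.1 -0.3] gap 0.0252 j [ 0.67  0.14 -0.89  1.75  0.12  1.31 -0.35]
 shift cm [ 0.02 -0.11 -0.05] turn [ 0.    -0.     0.003]
```

Gripped. I start turning with ten 0.157 rad rows.

Request:
arm_command --increments '[{"ax": 0,"ay": 0,"az": 0,"dx": 0.47,"dy": 0.72,"dz": 0,"gripper": 1},{"ax": 0,"ay": 0,"az": 0,"dx": 0.57,"dy": 0.65,"dz": 0,"gripper": 1},{"ax": 0,"ay": 0,"az": 0,"dx": 0.66,"dy": 0.55,"dz": 0,"gripper": 1},{"ax": 0,"ay": 0,"az": 0,"dx": 0.74,"dy": 0.44,"dz": 0,"gripper": 1},{"ax": 0,"ay": 0,"az": 0,"dx": 0.8,"dy": 0.32,"dz": 0,"gripper": 1},{"ax": 0,"ay": 0,"az": 0,"dx": 0.84,"dy": 0.19,"dz": 0,"gripper": 1},{"ax": 0,"ay": 0,"az": 0,"dx": 0.86,"dy": 0.06,"dz": 0,"gripper": 1},{"ax": 0,"ay": 0,"az": 0,"dx": 0.86,"dy": -0.08,"dz": 0,"gripper": 1},{"ax": 0,"ay": 0,"az": 0,"dx": 0.84,"dy": -0.21,"dz": 0,"gripper": 1},{"ax": 0,"ay": 0,"az": 0,"dx": 0.79,"dy": -0.34,"dz": 0,"gripper": 1}]'

```text
t: 5.25
tcp_pos: [0.5539, 0.1287, 0.2082]
ee_rot: [-0.0, 0.742, 0.67, -0.004]
contact_force: [-10.8, -6.2, 8.4]
finger_gap: 0.0253
gripper_force: 20.0
```

```bash
python3 -c "
from h import *
circ(11,.157)"
```

```text
t 5.25 ang 0.393 r 0.0549 F [-10.8  -6.2   8.4] z 0.2082
[0.73, -0.46] [0.64, -0.58] [0.54, -0.67] [0.43, -0.75] [0.31, -0.8] [0.18, -0.84] [0.05, -0.86] [-0.09, -0.86] [-0.22, -0.83] [-0.35, -0.79] [-0.47, -0.72]
```

Request:
arm_command --increments '[{"ax": 0,"ay": 0,"az": 0,"dx": 0.65,"dy": -0.62,"dz": 0,"gripper": 1},{"ax": 0,"ay": 0,"az": 0,"dx": 0.64,"dy": -0.58,"dz": 0,"gripper": 1},{"ax": 0,"ay": 0,"az": 0,"dx": 0.54,"dy": -0.67,"dz": 0,"gripper": 1},{"ax": 0,"ay": 0,"az": 0,"dx": 0.43,"dy": -0.75,"dz": 0,"gripper": 1},{"ax": 0,"ay": 0,"az": 0,"dx": 0.31,"dy": -0.8,"dz": 0,"gripper": 1},{"ax": 0,"ay": 0,"az": 0,"dx": 0.18,"dy": -0.84,"dz": 0,"gripper": 1},{"ax": 0,"ay": 0,"az": 0,"dx": 0.05,"dy": -0.86,"dz": 0,"gripper": 1},{"ax": 0,"ay": 0,"az": 0,"dx": -0.09,"dy": -0.86,"dz": 0,"gripper": 1},{"ax": 0,"ay": 0,"az": 0,"dx": -0.22,"dy": -0.83,"dz": 0,"gripper": 1},{"ax": 0,"ay": 0,"az": 0,"dx": -0.35,"dy": -0.79,"dz": 0,"gripper": 1}]'

```text
t: 6.25
tcp_pos: [0.4819, 0.1598, 0.2085]
ee_rot: [-0.0, 0.742, 0.67, 0.001]
contact_force: [3.4, -1.8, -1.2]
finger_gap: 0.0255
gripper_force: 20.0
```

```bash
python3 -c "
from h import *
circ(11,.157)"
```

```text
t 6.25 ang 1.958 r 0.0562 F [ 3.4 -1.8 -1.2] z 0.2085
[-0.57, -0.67] [-0.57, -0.65] [-0.67, -0.55] [-0.74, -0.44] [-0.8, -0.32] [-0.84, -0.19] [-0.86, -0.05] [-0.86, 0.08] [-0.84, 0.22] [-0.79, 0.34] [-0.73, 0.46]
```

Now low forces. I keep on turning.

Request:
arm_command --increments '[{"ax": 0,"ay": 0,"az": 0,"dx": -0.5,"dy": -0.7,"dz": 0,"gripper": 1},{"ax": 0,"ay": 0,"az": 0,"dx": -0.57,"dy": -0.65,"dz": 0,"gripper": 1},{"ax": 0,"ay": 0,"az": 0,"dx": -0.67,"dy": -0.55,"dz": 0,"gripper": 1},{"ax": 0,"ay": 0,"az": 0,"dx": -0.74,"dy": -0.44,"dz": 0,"gripper": 1},{"ax": 0,"ay": 0,"az": 0,"dx": -0.8,"dy": -0.32,"dz": 0,"gripper": 1},{"ax": 0,"ay": 0,"az": 0,"dx": -0.84,"dy": -0.19,"dz": 0,"gripper": 1},{"ax": 0,"ay": 0,"az": 0,"dx": -0.86,"dy": -0.05,"dz": 0,"gripper": 1},{"ax": 0,"ay": 0,"az": 0,"dx": -0.86,"dy": 0.08,"dz": 0,"gripper": 1},{"ax": 0,"ay": 0,"az": 0,"dx": -0.84,"dy": 0.22,"dz": 0,"gripper": 1},{"ax": 0,"ay": 0,"az": 0,"dx": -0.79,"dy": 0.34,"dz": 0,"gripper": 1}]'

```text
t: 7.25
tcp_pos: [0.4522, 0.0858, 0.2085]
ee_rot: [0.0, 0.742, 0.67, -0.001]
contact_force: [-1.5, 1.1, 1.7]
finger_gap: 0.0254
gripper_force: 20.0
```

```bash
python3 -c "
from h import *
circ(11,.157)"
```

```text
t 7.25 ang -2.736 r 0.0555 F [-1.5  1.1  1.7] z 0.2085
[-0.69, 0.52] [-0.63, 0.58] [-0.54, 0.68] [-0.42, 0.75] [-0.3, 0.81] [-0.17, 0.85] [-0.04, 0.86] [0.1, 0.86] [0.23, 0.83] [0.36, 0.78] [0.48, 0.72]
```

Request:
arm_command --increments '[{"ax": 0,"ay": 0,"az": 0,"dx": -0.69,"dy": 0.5,"dz": 0,"gripper": 1},{"ax": 0,"ay": 0,"az": 0,"dx": -0.63,"dy": 0.58,"dz": 0,"gripper": 1},{"ax": 0,"ay": 0,"az": 0,"dx": -0.54,"dy": 0.68,"dz": 0,"gripper": 1},{"ax": 0,"ay": 0,"az": 0,"dx": -0.42,"dy": 0.75,"dz": 0,"gripper": 1},{"ax": 0,"ay": 0,"az": 0,"dx": -0.3,"dy": 0.81,"dz": 0,"gripper": 1},{"ax": 0,"ay": 0,"az": 0,"dx": -0.17,"dy": 0.85,"dz": 0,"gripper": 1},{"ax": 0,"ay": 0,"az": 0,"dx": -0.04,"dy": 0.86,"dz": 0,"gripper": 1},{"ax": 0,"ay": 0,"az": 0,"dx": 0.1,"dy": 0.86,"dz": 0,"gripper": 1},{"ax": 0,"ay": 0,"az": 0,"dx": 0.23,"dy": 0.83,"dz": 0,"gripper": 1},{"ax": 0,"ay": 0,"az": 0,"dx": 0.36,"dy": 0.78,"dz": 0,"gripper": 1}]'

```text
t: 8.25
tcp_pos: [0.5259, 0.0589, 0.2085]
ee_rot: [0.0, 0.742, 0.67, 0.0]
contact_force: [-2.2, -1.6, 2.2]
finger_gap: 0.0252
gripper_force: 20.0
```

```bash
python3 -c "
from h import *
circ(11,.157)"
```

```text
t 8.25 ang -1.136 r 0.0538 F [-2.2 -1.6  2.2] z 0.2085
[0.4, 0.76] [0.6, 0.62] [0.69, 0.52] [0.76, 0.4] [0.82, 0.28] [0.85, 0.15] [0.86, 0.01] [0.85, -0.12] [0.82, -0.26] [0.77, -0.38] [0.7, -0.5]
```

Request:
arm_command --increments '[{"ax": 0,"ay": 0,"az": 0,"dx": 0.47,"dy": 0.7,"dz": 0,"gripper": 1},{"ax": 0,"ay": 0,"az": 0,"dx": 0.57,"dy": 0.63,"dz": 0,"gripper": 1},{"ax": 0,"ay": 0,"az": 0,"dx": 0.66,"dy": 0.53,"dz": 0,"gripper": 1},{"ax": 0,"ay": 0,"az": 0,"dx": 0.74,"dy": 0.42,"dz": 0,"gripper": 1},{"ax": 0,"ay": 0,"az": 0,"dx": 0.8,"dy": 0.3,"dz": 0,"gripper": 1},{"ax": 0,"ay": 0,"az": 0,"dx": 0.84,"dy": 0.17,"dz": 0,"gripper": 1},{"ax": 0,"ay": 0,"az": 0,"dx": 0.86,"dy": 0.03,"dz": 0,"gripper": 1},{"ax": 0,"ay": 0,"az": 0,"dx": 0.86,"dy": -0.1,"dz": 0,"gripper": 1},{"ax": 0,"ay": 0,"az": 0,"dx": 0.83,"dy": -0.24,"dz": 0,"gripper": 1},{"ax": 0,"ay": 0,"az": 0,"dx": 0.4,"dy": -0.16,"dz": 0,"gripper": 1}]'

```text
t: 9.25
tcp_pos: [0.5542, 0.1272, 0.2084]
ee_rot: [0.0, 0.742, 0.671, -0.0]
contact_force: [-3.6, -3.3, 1.7]
finger_gap: 0.0257
gripper_force: 20.0
```

```bash
python3 -c "
from h import *
circ(11,.08)"
```

```text
t 9.25 ang 0.365 r 0.0546 F [-3.6 -3.3  1.7] z 0.2084
[0.4, -0.17] [0.37, -0.24] [0.35, -0.27] [0.32, -0.3] [0.3, -0.32] [0.27, -0.35] [0.24, -0.37] [0.21, -0.38] [0.18, -0.4] [0.15, -0.41] [0.12, -0.42]
```

Request:
arm_command --increments '[{"ax": 0,"ay": 0,"az": 0,"dx": 0.38,"dy": -0.22,"dz": 0,"gripper": 1},{"ax": 0,"ay": 0,"az": 0,"dx": 0.37,"dy": -0.24,"dz": 0,"gripper": 1},{"ax": 0,"ay": 0,"az": 0,"dx": 0.35,"dy": -0.27,"dz": 0,"gripper": 1},{"ax": 0,"ay": 0,"az": 0,"dx": 0.32,"dy": -0.3,"dz": 0,"gripper": 1},{"ax": 0,"ay": 0,"az": 0,"dx": 0.3,"dy": -0.32,"dz": 0,"gripper": 1},{"ax": 0,"ay": 0,"az": 0,"dx": 0.27,"dy": -0.35,"dz": 0,"gripper": 1}]'

```text
t: 9.85
tcp_pos: [0.541, 0.1476, 0.2087]
ee_rot: [0.001, 0.742, 0.67, 0.001]
contact_force: [9.2, -7.5, -4.3]
finger_gap: 0.0256
gripper_force: 20.0
```

```bash
python3 -c "
from h import *
circ(8,.08)"
```

```text
t 9.85 ang 0.813 r 0.055 F [ 9.2 -7.5 -4.3] z 0.2087
[0.26, -0.36] [0.22, -0.38] [0.19, -0.4] [0.16, -0.41] [0.13, -0.42] [0.09, -0.43] [0.06, -0.44] [0.02, -0.44]
```

Request:
arm_command --increments '[{"ax": 0,"ay": 0,"az": 0,"dx": 0.22,"dy": -0.36,"dz": 0,"gripper": 1},{"ax": 0,"ay": 0,"az": 0,"dx": 0,"dy": 0,"dz": 0,"gripper": 1}]'

```text
t: 10.05
tcp_pos: [0.5408, 0.1475, 0.2087]
ee_rot: [0.004, 0.743, 0.669, 0.003]
contact_force: [12.1, -4.9, -6.6]
finger_gap: 0.0258
gripper_force: 20.0
```

```bash
python3 -c "
from h import *
circ(1,.08)
c=cams.camera('side');cv2.imwrite('pics/s1.png',cv2.resize(c[130:280,250:450,::-1],None,fx=4,fy=4,interpolation=3))"
```

```text
t 10.05 ang 0.814 r 0.0548 F [12.1 -4.9 -6.6] z 0.2087
[0.27, -0.35]
```

View pics/s1.png

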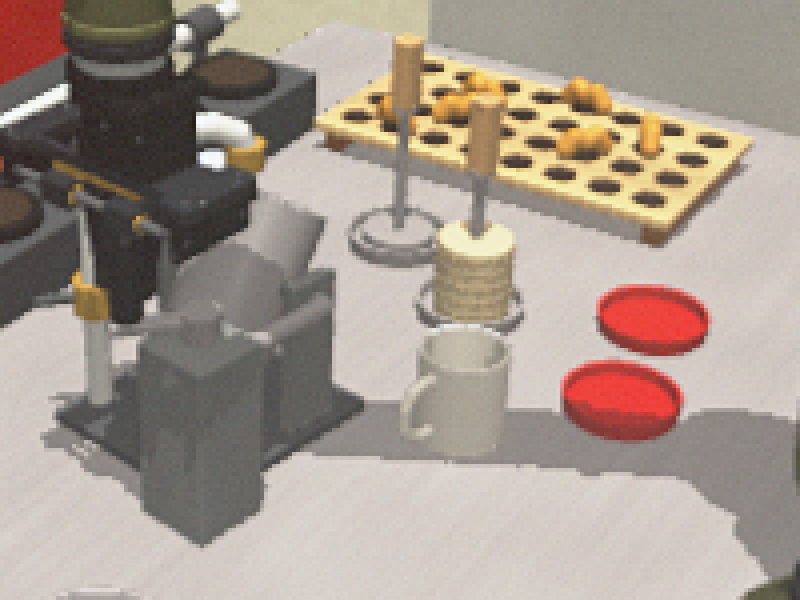

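The knob no longer moves when pushed, so it is at the stop (q0 ≈ 0.55 fits), and the pot is tipped in the picture. Release and go over to the brush.

Request:
arm_command --increments '[{"ax": 0,"ay": 0,"az": 0,"dx": -0.1,"dy": 0.15,"dz": 0,"gripper": 0.2},{"ax": 0,"ay": 0,"az": 0,"dx": 0,"dy": 0,"dz": 0,"gripper": -0.5},{"ax": 0,"ay": 0,"az": 0,"dx": 0,"dy": 0,"dz": 0,"gripper": -1},{"ax": 0,"ay": 0,"az": 0,"dx": 0,"dy": 0,"dz": 0,"gripper": -1},{"ax": 0,"ay": 0,"az": 0,"dx": 0,"dy": 0,"dz": -3,"gripper": -1},{"ax": 0,"ay": 0,"az": 0,"dx": 0,"dy": 0,"dz": -4,"gripper": -1},{"ax": 0,"ay": 0,"az": 0,"dx": 0,"dy": 0,"dz": -5,"gripper": -1},{"ax": 0,"ay": 0,"az": 0,"dx": 0,"dy": 0,"dz": 0,"gripper": -1}]'

```text
t: 10.9
tcp_pos: [0.5401, 0.1516, 0.3354]
ee_rot: [0.003, 0.742, 0.671, 0.005]
contact_force: [0.4, 0.9, -0.1]
finger_gap: 0.0812
gripper_force: 0.0
```

```bash
python3 -c "
from h import *
go([.474,-.2855,.33],down(1.466))"
```

```text
t 10.9 tcp [0.5401 0.1516 0.3354] F [ 0.4  0.9 -0.1] gap 0.0812 j [ 0.48  0.17 -0.91  1.47  0.14  1.55 -0.53]
 shift cm [-44.16  -2.18   0.35] turn [ 0.01  -0.004  0.004]
```

Request:
arm_command --increments '[{"ax": 0,"ay": 0,"az": 0,"dx": -4.4,"dy": -0.2,"dz": 0,"gripper": -1},{"ax": 0,"ay": 0,"az": 0,"dx": -4.4,"dy": -0.2,"dz": 0,"gripper": -1},{"ax": 0,"ay": 0,"az": 0,"dx": -4.4,"dy": -0.2,"dz": 0,"gripper": -1},{"ax": 0,"ay": 0,"az": 0,"dx": -4.4,"dy": -0.2,"dz": 0,"gripper": -1},{"ax": 0,"ay": 0,"az": 0,"dx": -4.4,"dy": -0.2,"dz": 0,"gripper": -1},{"ax": 0,"ay": 0,"az": 0,"dx": -4.4,"dy": -0.2,"dz": 0,"gripper": -1},{"ax": 0,"ay": 0,"az": 0,"dx": -4.4,"dy": -0.2,"dz": 0,"gripper": -1},{"ax": 0,"ay": 0,"az": 0,"dx": -4.4,"dy": -0.2,"dz": 0,"gripper": -1},{"ax": 0,"ay": 0,"az": 0,"dx": -4.4,"dy": -0.2,"dz": 0,"gripper": -1},{"ax": 0,"ay": 0,"az": 0,"dx": -4.4,"dy": -0.2,"dz": 0,"gripper": -1}]'

```text
t: 11.9
tcp_pos: [0.4729, -0.2875, 0.3284]
ee_rot: [0.0, 0.742, 0.67, 0.0]
contact_force: [0.4, -0.4, -0.9]
finger_gap: 0.0868
gripper_force: 0.0
```

Request:
arm_command --increments '[{"ax": 0,"ay": 0,"az": 0,"dx": 0,"dy": 0,"dz": 0,"gripper": -1},{"ax": 0,"ay": 0,"az": 0,"dx": 0,"dy": 0,"dz": 0,"gripper": -1}]'

```text
t: 12.1
tcp_pos: [0.4729, -0.2868, 0.3278]
ee_rot: [-0.001, 0.743, 0.669, 0.0]
contact_force: [1.3, 0.9, -0.6]
finger_gap: 0.0869
gripper_force: 0.0
```

```bash
python3 -c "
from h import *
go([.474,-.2855,.33],down(1.466))
c=cams.calibration('wrist');im=cams.camera('wrist')
cv2.imwrite('pics/w2.png',cv2.resize(im[120:320,160:480,::-1],None,fx=2.5,fy=2.5,interpolation=3));print((proj(c,[[.474,-.2855,.223]])-[160,120])*2.5)"
```

```text
t 12.1 tcp [ 0.4729 -0.2868  0.3278] F [ 1.3  0.9 -0.6] gap 0.0869 j [ 1.    0.12 -0.55  1.5   0.06  1.54  0.35]
 shift cm [ 0.14  0.1  -0.22] turn [-0.001 -0.002  0.001]
[[404.26864502 197.27736283]]
```

View pics/w2.png

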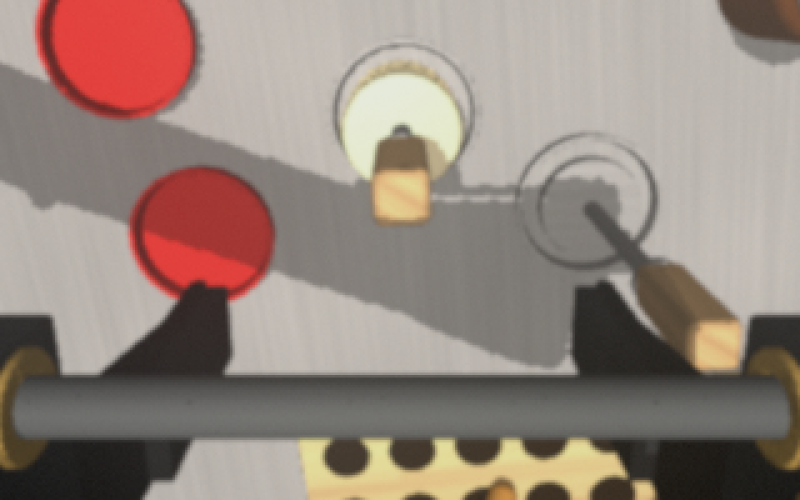

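The brush handle top is at (402,197), 1 mm from the prediction and square to the fingers. The masher's disc foot and leaning handle are clear to the right at (590,200). Descend and grip.

Request:
arm_command --increments '[{"ax": 0,"ay": 0,"az": 0,"dx": 0.1,"dy": 0.05,"dz": 4,"gripper": -1},{"ax": 0,"ay": 0,"az": 0,"dx": 0,"dy": 0,"dz": 4,"gripper": -1},{"ax": 0,"ay": 0,"az": 0,"dx": 0,"dy": 0,"dz": 4,"gripper": -1},{"ax": 0,"ay": 0,"az": 0,"dx": 0,"dy": 0,"dz": 4,"gripper": -1},{"ax": 0,"ay": 0,"az": 0,"dx": 0,"dy": 0,"dz": 0,"gripper": 0.3},{"ax": 0,"ay": 0,"az": 0,"dx": 0,"dy": 0,"dz": 0,"gripper": 1},{"ax": 0,"ay": 0,"az": 0,"dx": 0,"dy": 0,"dz": 0,"gripper": 1},{"ax": 0,"ay": 0,"az": 0,"dx": 0,"dy": 0,"dz": 0,"gripper": 1},{"ax": 0,"ay": 0,"az": 0,"dx": 0,"dy": 0,"dz": 0,"gripper": 1},{"ax": 0,"ay": 0,"az": 0,"dx": 0,"dy": 0,"dz": 0,"gripper": 1}]' --newtons 50

```text
t: 13.15
tcp_pos: [0.4742, -0.2859, 0.1696]
ee_rot: [0.001, 0.742, 0.67, 0.0]
contact_force: [-1.0, -0.4, -0.7]
finger_gap: 0.0468
gripper_force: 0.0
```

Request:
arm_command --increments '[{"ax": 0,"ay": 0,"az": 0,"dx": 0,"dy": 0,"dz": 0,"gripper": 1},{"ax": 0,"ay": 0,"az": 0,"dx": 0,"dy": 0,"dz": 0,"gripper": 1},{"ax": 0,"ay": 0,"az": 0,"dx": 0,"dy": 0,"dz": 0,"gripper": 1},{"ax": 0,"ay": 0,"az": 0,"dx": 0,"dy": 0,"dz": 0,"gripper": 1}]'

```text
t: 13.55
tcp_pos: [0.4737, -0.2855, 0.1685]
ee_rot: [-0.0, 0.742, 0.67, -0.0]
contact_force: [0.2, -0.2, 0.7]
finger_gap: 0.0241
gripper_force: 48.9
```

```bash
cat >> h.py <<'E'
HX=1.466; T=0.56
M0=np.array([.5686,-.0461,.195]); PIV=np.array([.5686,-.0461,.130])
X=np.array([np.cos(HX),np.sin(HX),0])
AX=-np.sin(T)*X+np.array([0,0,np.cos(T)])
def tcp_for(s,grip_from_tip):
    "TCP for brush lower end s metres above the pot's inner floor, on the axis"
    return PIV+AX*(-.065+s+grip_from_tip)
E
python3 -c "
from h import *
go([.474,-.2855,.168],down(1.466))
print(arm.read_state()['gripper_force'])
for s in (0,.08,.17,.19): print(tcp_for(s,.163))"
```

```text
t 13.55 tcp [ 0.4737 -0.2855  0.1685] F [ 0.2 -0.2  0.7] gap 0.0241 j [ 0.99  0.19 -0.55  1.75  0.1   1.23  0.31]
 shift cm [0.   0.03 0.05] turn [-0.    -0.     0.003]
48.948076410731574
[ 0.56315468 -0.09787066  0.213031  ]
[ 0.55870951 -0.14013243  0.28081141]
[ 0.55370871 -0.18767691  0.35706437]
[ 0.55259742 -0.19824235  0.37400947]
```

Request:
arm_command --increments '[{"ax": 0,"ay": 0,"az": 0,"dx": 0,"dy": 0,"dz": -2,"gripper": 1},{"ax": 0,"ay": 0,"az": 0,"dx": 0,"dy": 0,"dz": -3.5,"gripper": 1},{"ax": 0,"ay": 0,"az": 0,"dx": 0,"dy": 0,"dz": -4,"gripper": 1},{"ax": 0,"ay": 0,"az": 0,"dx": 0,"dy": 0,"dz": -4,"gripper": 1},{"ax": 0,"ay": 0,"az": 0,"dx": 0,"dy": 0,"dz": -4,"gripper": 1},{"ax": 0,"ay": 0,"az": 0,"dx": 0,"dy": 0,"dz": -4,"gripper": 1},{"ax": 0,"ay": 0,"az": 0,"dx": 0,"dy": 0,"dz": -2,"gripper": 1},{"ax": 0,"ay": 0,"az": 0,"dx": 0,"dy": 0,"dz": 0,"gripper": 1}]'

```text
t: 14.35
tcp_pos: [0.4748, -0.2858, 0.4064]
ee_rot: [0.002, 0.742, 0.67, 0.001]
contact_force: [-0.7, 0.3, -1.3]
finger_gap: 0.0239
gripper_force: 49.0
```

Request:
arm_command --increments '[{"ax": 0,"ay": 0.1,"az": 0,"dx": 0,"dy": 0,"dz": 0,"gripper": 1},{"ax": 0,"ay": 0.12,"az": 0,"dx": 0,"dy": 0,"dz": 0,"gripper": 1},{"ax": 0,"ay": 0.12,"az": 0,"dx": 0,"dy": 0,"dz": 0,"gripper": 1},{"ax": 0,"ay": 0.12,"az": 0,"dx": 0,"dy": 0,"dz": 0,"gripper": 1},{"ax": 0,"ay": 0.1,"az": 0,"dx": 0,"dy": 0,"dz": 0,"gripper": 1},{"ax": 0,"ay": 0,"az": 0,"dx": 0,"dy": 0,"dz": 0,"gripper": 1}]'

```text
t: 14.95
tcp_pos: [0.4718, -0.2894, 0.3978]
ee_rot: [-0.189, 0.716, 0.64, 0.205]
contact_force: [0.1, -1.2, -2.9]
finger_gap: 0.0238
gripper_force: 49.3
```

```bash
sed -i 's/HX=1.466/HX=1.457/' h.py
cat >> h.py <<'E'
OFF=-.005*(np.cos(T)*X+np.sin(T)*np.array([0,0,1]))
RT=down(HX,T)
def st(s,off=1.): go(tcp_for(s,.1635)+off*OFF,RT)
E
python3 -c "
from h import *
st(.21)"
```

```text
t 14.95 tcp [ 0.4718 -0.2894  0.3978] F [ 0.1 -1.2 -2.9] gap 0.0238 j [ 1.14  0.37 -0.51  1.19 -0.32  1.91  0.46]
 shift cm [6.67 6.91 5.23] turn [-0.009 -0.005 -0.   ]
```

Request:
arm_command --increments '[{"ax": -0.009,"ay": -0.005,"az": 0,"dx": 1.33,"dy": 1.38,"dz": 1.05,"gripper": 1},{"ax": 0,"ay": 0,"az": 0,"dx": 1.33,"dy": 1.38,"dz": 1.05,"gripper": 1},{"ax": 0,"ay": 0,"az": 0,"dx": 1.33,"dy": 1.38,"dz": 1.05,"gripper": 1},{"ax": 0,"ay": 0,"az": 0,"dx": 1.33,"dy": 1.38,"dz": 1.05,"gripper": 1},{"ax": 0,"ay": 0,"az": 0,"dx": 1.33,"dy": 1.38,"dz": 1.05,"gripper": 1},{"ax": 0,"ay": 0,"az": 0,"dx": 0,"dy": 0,"dz": 0,"gripper": 1}]'

```text
t: 15.55
tcp_pos: [0.5533, -0.2026, 0.395]
ee_rot: [-0.18, 0.712, 0.647, 0.206]
contact_force: [-0.4, 0.8, -1.9]
finger_gap: 0.024
gripper_force: 49.3
```

```bash
python3 -c "
from h import *
st(.21)
R=RT.inv()
c=cams.calibration('side')
a=cams.camera('side')[100:250,250:450,::-1];b=cams.camera('top')[130:250,265:465,::-1]
a=cv2.resize(a,None,fx=3,fy=3,interpolation=3);b=cv2.resize(b,None,fx=3,fy=3,interpolation=3)
o=np.zeros((450+360-250,600,3),np.uint8);cv2.imwrite('pics/m1.png',np.vstack([a[:300],b[:300]]))"
```

```text
t 15.55 tcp [ 0.5533 -0.2026  0.395 ] F [-0.4  0.8 -1.9] gap 0.024 j [ 1.    0.37 -0.56  1.2  -0.33  1.8   0.3 ]
 shift cm [-1.26 -0.28 -0.04] turn [-0.     0.005  0.019]
```

View pics/m1.png

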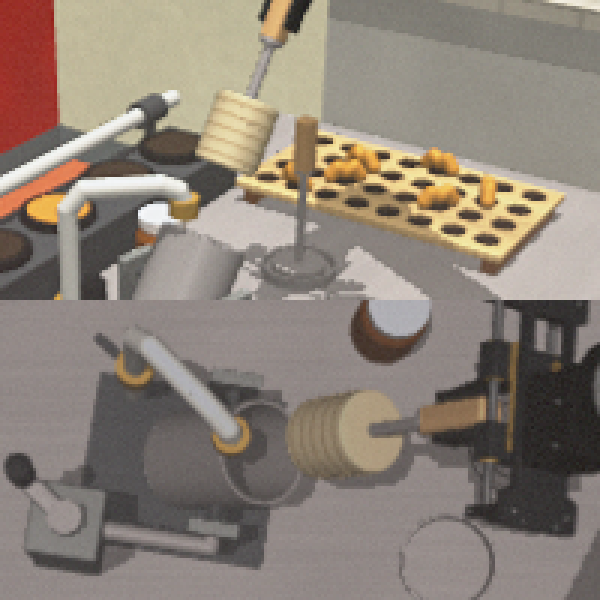

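The brush is lined up above the mouth (ellipse centre about (270,453) in the lower panel). I compare that with the model's prediction while correcting the offset.

Request:
arm_command --increments '[{"ax": 0,"ay": 0.005,"az": 0.018,"dx": -0.6,"dy": -0.15,"dz": 0,"gripper": 1},{"ax": 0,"ay": 0,"az": 0,"dx": -0.6,"dy": -0.13,"dz": 0,"gripper": 1},{"ax": 0,"ay": 0,"az": 0,"dx": 0,"dy": 0,"dz": 0,"gripper": 1},{"ax": 0,"ay": 0,"az": 0,"dx": 0,"dy": 0,"dz": 0,"gripper": 1}]'

```text
t: 16.05
tcp_pos: [0.547, -0.2199, 0.3878]
ee_rot: [-0.184, 0.721, 0.636, 0.206]
contact_force: [0.7, 0.7, -2.8]
finger_gap: 0.0236
gripper_force: 49.3
```

```bash
python3 -c "
from h import *
st(.21)
c=cams.calibration('top')
Y=np.cross([0,0,1],X);U=np.cross(Y,AX)
th=np.linspace(0,2*np.pi,60);m=PIV+.065*AX
P=[m+.05*(np.cos(t)*U+np.sin(t)*Y) for t in th]
s=arm.read_state();R=Ro.from_quat(np.roll(s['ee_rot'],-1)).as_matrix()
tip=s['tcp_pos']+.1635*R[:,2]; B=[tip+.036*(np.cos(t)*R[:,0]+np.sin(t)*R[:,1]) for t in th]
im=cams.camera('top')[:,:,::-1]; k=6
a=cv2.resize(im[150:230,300:410],None,fx=k,fy=k,interpolation=3)
for Q,col in ((P,(0,255,0)),(B,(255,255,0)),([[*PIV[:2],.226]+.017*np.array([np.cos(t),np.sin(t),0]) for t in th],(255,0,255))):
  cv2.polylines(a,[np.int32((proj(c,Q)-[300,150]+.5)*k)],True,col,1)
cv2.imwrite('pics/m2.png',a)"
```

```text
t 16.05 tcp [ 0.547  -0.2199  0.3878] F [ 0.7  0.7 -2.8] gap 0.0236 j [ 1.01  0.38 -0.55  1.2  -0.33  1.8   0.31]
 shift cm [0.65 0.16 0.29] turn [ 0.003 -0.    -0.01 ]
```

View pics/m2.png

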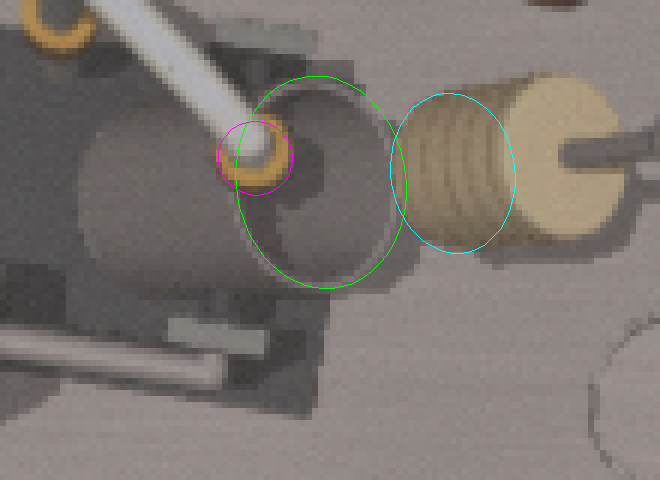

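The overlay fits within about 1 px: rim about (235–405, 78–288), nozzle at (255,157). Settle and fine-tune.

Request:
arm_command --increments '[{"ax": 0,"ay": 0,"az": -0.008,"dx": 0.5,"dy": 0.15,"dz": 0.2,"gripper": 1},{"ax": 0,"ay": 0,"az": 0,"dx": 0,"dy": 0,"dz": 0,"gripper": 1},{"ax": 0,"ay": 0,"az": 0,"dx": 0,"dy": 0,"dz": 0,"gripper": 1},{"ax": 0,"ay": 0,"az": 0,"dx": 0,"dy": 0,"dz": 0,"gripper": 1}]'

```text
t: 16.5
tcp_pos: [0.5495, -0.2137, 0.3891]
ee_rot: [-0.183, 0.717, 0.64, 0.207]
contact_force: [0.7, 0.1, -1.3]
finger_gap: 0.0238
gripper_force: 49.3
```

```bash
python3 -c "
from h import *
st(.21)
st(.14);cams.camera('wrist');st(.21);"
```

```text
t 16.5 tcp [ 0.5495 -0.2137  0.3891] F [ 0.7  0.1 -1.3] gap 0.0238 j [ 1.01  0.38 -0.55  1.2  -0.33  1.8   0.31]
 shift cm [ 0.03 -0.01  0.07] turn [0.003 0.    0.   ]
t 16.5 tcp [ 0.5495 -0.2137  0.3891] F [ 0.7  0.1 -1.3] gap 0.0238 j [ 1.01  0.38 -0.55  1.2  -0.33  1.8   0.31]
 shift cm [ 0.03 -0.03  7.07] turn [0.003 0.    0.   ]
t 16.55 tcp [ 0.5495 -0.2138  0.3891] F [-0.3  0.4 -1.3] gap 0.0235 j [ 1.01  0.38 -0.55  1.2  -0.33  1.8   0.31]
 shift cm [ 0.04 -0.01  0.07] turn [0.003 0.    0.   ]
```

On line. Now down along the axis into the mouth.

Request:
arm_command --increments '[{"ax": 0,"ay": 0,"az": 0,"dx": 0,"dy": 0,"dz": 1.5,"gripper": 1},{"ax": 0,"ay": 0,"az": 0,"dx": 0,"dy": 0,"dz": 1.5,"gripper": 1},{"ax": 0,"ay": 0,"az": 0,"dx": 0,"dy": 0,"dz": 1.5,"gripper": 1},{"ax": 0,"ay": 0,"az": 0,"dx": 0,"dy": 0,"dz": 1.5,"gripper": 1},{"ax": 0,"ay": 0,"az": 0,"dx": 0,"dy": 0,"dz": 1.5,"gripper": 1},{"ax": 0,"ay": 0,"az": 0,"dx": 0,"dy": 0,"dz": 1.5,"gripper": 1},{"ax": 0,"ay": 0,"az": 0,"dx": 0,"dy": 0,"dz": 0,"gripper": 1}]'

```text
t: 17.25
tcp_pos: [0.5544, -0.1648, 0.3114]
ee_rot: [-0.185, 0.717, 0.64, 0.207]
contact_force: [-0.5, -0.2, -1.7]
finger_gap: 0.0238
gripper_force: 49.3
```

```bash
python3 -c "
from h import *
st(.12)"
```

```text
t 17.25 tcp [ 0.5544 -0.1648  0.3114] F [-0.5 -0.2 -1.7] gap 0.0238 j [ 0.99  0.34 -0.57  1.41 -0.35  1.63  0.33]
 shift cm [-0.    0.06 -0.13] turn [-0.001 -0.001  0.   ]
```

Request:
arm_command --increments '[{"ax": 0,"ay": 0,"az": 0,"dx": 0,"dy": 0,"dz": 1.5,"gripper": 1},{"ax": 0,"ay": 0,"az": 0,"dx": 0,"dy": 0,"dz": 1.5,"gripper": 1},{"ax": 0,"ay": 0,"az": 0,"dx": 0,"dy": 0,"dz": 1.5,"gripper": 1},{"ax": 0,"ay": 0,"az": 0,"dx": 0,"dy": 0,"dz": 1.5,"gripper": 1},{"ax": 0,"ay": 0,"az": 0,"dx": 0,"dy": 0,"dz": 1.5,"gripper": 1},{"ax": 0,"ay": 0,"az": 0,"dx": 0,"dy": 0,"dz": 1.5,"gripper": 1},{"ax": 0,"ay": 0,"az": 0,"dx": 0,"dy": 0,"dz": 1,"gripper": 1},{"ax": 0,"ay": 0,"az": 0,"dx": 0,"dy": 0,"dz": 0,"gripper": 1}]'

```text
t: 18.05
tcp_pos: [0.5608, -0.1122, 0.2267]
ee_rot: [-0.184, 0.717, 0.64, 0.207]
contact_force: [-0.1, 0.2, -2.6]
finger_gap: 0.0238
gripper_force: 49.3
```

```bash
python3 -c "
from h import *
st(.0)"
```

```text
t 18.05 tcp [ 0.5608 -0.1122  0.2267] F [-0.1  0.2 -2.6] gap 0.0238 j [ 0.96  0.34 -0.6   1.58 -0.35  1.43  0.34]
 shift cm [-0.    0.03  1.88] turn [ 0.    -0.001  0.   ]
```

Request:
arm_command --increments '[{"ax": 0,"ay": 0,"az": 0,"dx": 0,"dy": 0,"dz": 0.8,"gripper": 1},{"ax": 0,"ay": 0,"az": 0,"dx": 0,"dy": 0,"dz": 0.6,"gripper": 1},{"ax": 0,"ay": 0,"az": 0,"dx": 0,"dy": 0,"dz": 0.4,"gripper": 1},{"ax": 0,"ay": 0,"az": 0,"dx": 0,"dy": 0,"dz": 0.3,"gripper": 1},{"ax": 0,"ay": 0,"az": 0,"dx": 0,"dy": 0,"dz": 0,"gripper": 1},{"ax": 0,"ay": 0,"az": 0,"dx": 0,"dy": 0,"dz": 0,"gripper": 1}]'

```text
t: 18.65
tcp_pos: [0.563, -0.1027, 0.2104]
ee_rot: [-0.183, 0.717, 0.64, 0.207]
contact_force: [-0.2, -0.2, -1.7]
finger_gap: 0.0242
gripper_force: 49.3
```

```bash
python3 -c "
from h import *
st(.0)"
```

```text
t 18.65 tcp [ 0.563  -0.1027  0.2104] F [-0.2 -0.2 -1.7] gap 0.0242 j [ 0.95  0.35 -0.6   1.61 -0.35  1.39  0.34]
 shift cm [ 0.05 -0.08 -0.02] turn [ 0.003  0.    -0.   ]
```

Request:
arm_command --increments '[{"ax": 0,"ay": 0,"az": 0,"dx": 0,"dy": 0,"dz": 0.2,"gripper": 1},{"ax": 0,"ay": 0,"az": 0,"dx": 0,"dy": 0,"dz": 0.2,"gripper": 1},{"ax": 0,"ay": 0,"az": 0,"dx": 0,"dy": 0,"dz": 0,"gripper": 1}]'

```text
t: 18.95
tcp_pos: [0.5631, -0.1028, 0.2101]
ee_rot: [-0.182, 0.718, 0.639, 0.207]
contact_force: [-6.8, -7.5, 15.1]
finger_gap: 0.0241
gripper_force: 49.3
```

```bash
python3 -c "
from h import *
st(.0)"
```

```text
t 18.95 tcp [ 0.5631 -0.1028  0.2101] F [-6.8 -7.5 15.1] gap 0.0241 j [ 0.95  0.35 -0.6   1.61 -0.35  1.39  0.34]
 shift cm [ 0.07 -0.09 -0.04] turn [ 0.005  0.001 -0.001]
```

On the bottom (about 18 N along the axis). Stroke up past half depth and back down.

Request:
arm_command --increments '[{"ax": 0,"ay": 0,"az": 0,"dx": 0,"dy": 0,"dz": -1.4,"gripper": 1},{"ax": 0,"ay": 0,"az": 0,"dx": 0,"dy": 0,"dz": -1.6,"gripper": 1},{"ax": 0,"ay": 0,"az": 0,"dx": 0,"dy": 0,"dz": -1.6,"gripper": 1},{"ax": 0,"ay": 0,"az": 0,"dx": 0,"dy": 0,"dz": -1.6,"gripper": 1},{"ax": 0,"ay": 0,"az": 0,"dx": 0,"dy": 0,"dz": -1.6,"gripper": 1},{"ax": 0,"ay": 0,"az": 0,"dx": 0,"dy": 0,"dz": -1.6,"gripper": 1},{"ax": 0,"ay": 0,"az": 0,"dx": 0,"dy": 0,"dz": 0,"gripper": 1},{"ax": 0,"ay": 0,"az": 0,"dx": 0,"dy": 0,"dz": 0,"gripper": 1}]'

```text
t: 19.75
tcp_pos: [0.5572, -0.1499, 0.2863]
ee_rot: [-0.183, 0.717, 0.64, 0.207]
contact_force: [-0.1, 0.0, -2.7]
finger_gap: 0.024
gripper_force: 49.3
```

```bash
python3 -c "
from h import *
st(.0)"
```

```text
t 19.75 tcp [ 0.5572 -0.1499  0.2863] F [-0.1  0.  -2.7] gap 0.024 j [ 0.99  0.34 -0.58  1.46 -0.35  1.57  0.33]
 shift cm [ 0.05 -0.08  8.94] turn [ 0.003 -0.     0.   ]
```

Request:
arm_command --increments '[{"ax": 0,"ay": 0,"az": 0,"dx": 0,"dy": 0,"dz": 1.6,"gripper": 1},{"ax": 0,"ay": 0,"az": 0,"dx": 0,"dy": 0,"dz": 1.6,"gripper": 1},{"ax": 0,"ay": 0,"az": 0,"dx": 0,"dy": 0,"dz": 1.6,"gripper": 1},{"ax": 0,"ay": 0,"az": 0,"dx": 0,"dy": 0,"dz": 1.6,"gripper": 1},{"ax": 0,"ay": 0,"az": 0,"dx": 0,"dy": 0,"dz": 1.2,"gripper": 1},{"ax": 0,"ay": 0,"az": 0,"dx": 0,"dy": 0,"dz": 0.7,"gripper": 1},{"ax": 0,"ay": 0,"az": 0,"dx": 0,"dy": 0,"dz": 0.5,"gripper": 1},{"ax": 0,"ay": 0,"az": 0,"dx": 0,"dy": 0,"dz": 0.5,"gripper": 1},{"ax": 0,"ay": 0,"az": 0,"dx": 0,"dy": 0,"dz": 0,"gripper": 1},{"ax": 0,"ay": 0,"az": 0,"dx": 0,"dy": 0,"dz": 0,"gripper": 1}]'

```text
t: 20.75
tcp_pos: [0.5628, -0.1027, 0.2103]
ee_rot: [-0.182, 0.718, 0.639, 0.207]
contact_force: [-6.8, -5.0, 9.6]
finger_gap: 0.0238
gripper_force: 49.3
```

```bash
python3 -c "
from h import *
st(.0)"
```

```text
t 20.75 tcp [ 0.5628 -0.1027  0.2103] F [-6.8 -5.   9.6] gap 0.0238 j [ 0.95  0.35 -0.6   1.61 -0.35  1.39  0.34]
 shift cm [ 0.05 -0.07 -0.03] turn [ 0.004  0.001 -0.   ]
```

Second bottom contact made. Third stroke, then draw up again.

Request:
arm_command --increments '[{"ax": 0,"ay": 0,"az": 0,"dx": 0,"dy": 0,"dz": -1.4,"gripper": 1},{"ax": 0,"ay": 0,"az": 0,"dx": 0,"dy": 0,"dz": -1.6,"gripper": 1},{"ax": 0,"ay": 0,"az": 0,"dx": 0,"dy": 0,"dz": -1.6,"gripper": 1},{"ax": 0,"ay": 0,"az": 0,"dx": 0,"dy": 0,"dz": -1.6,"gripper": 1},{"ax": 0,"ay": 0,"az": 0,"dx": 0,"dy": 0,"dz": -1.6,"gripper": 1},{"ax": 0,"ay": 0,"az": 0,"dx": 0,"dy": 0,"dz": -1.6,"gripper": 1},{"ax": 0,"ay": 0,"az": 0,"dx": 0,"dy": 0,"dz": 0,"gripper": 1},{"ax": 0,"ay": 0,"az": 0,"dx": 0,"dy": 0,"dz": 0,"gripper": 1}]'

```text
t: 21.55
tcp_pos: [0.5573, -0.1508, 0.2875]
ee_rot: [-0.183, 0.718, 0.639, 0.207]
contact_force: [0.2, -0.0, -1.8]
finger_gap: 0.0239
gripper_force: 49.3
```

Request:
arm_command --increments '[{"ax": 0,"ay": 0,"az": 0,"dx": 0,"dy": 0,"dz": 1.6,"gripper": 1},{"ax": 0,"ay": 0,"az": 0,"dx": 0,"dy": 0,"dz": 1.6,"gripper": 1},{"ax": 0,"ay": 0,"az": 0,"dx": 0,"dy": 0,"dz": 1.6,"gripper": 1},{"ax": 0,"ay": 0,"az": 0,"dx": 0,"dy": 0,"dz": 1.6,"gripper": 1},{"ax": 0,"ay": 0,"az": 0,"dx": 0,"dy": 0,"dz": 1.2,"gripper": 1},{"ax": 0,"ay": 0,"az": 0,"dx": 0,"dy": 0,"dz": 0.7,"gripper": 1},{"ax": 0,"ay": 0,"az": 0,"dx": 0,"dy": 0,"dz": 0.5,"gripper": 1},{"ax": 0,"ay": 0,"az": 0,"dx": 0,"dy": 0,"dz": 0.6,"gripper": 1},{"ax": 0,"ay": 0,"az": 0,"dx": 0,"dy": 0,"dz": 0,"gripper": 1},{"ax": 0,"ay": 0,"az": 0,"dx": 0,"dy": 0,"dz": 0,"gripper": 1}]'

```text
t: 22.55
tcp_pos: [0.563, -0.1028, 0.2102]
ee_rot: [-0.182, 0.718, 0.639, 0.207]
contact_force: [-4.8, -5.7, 9.8]
finger_gap: 0.0242
gripper_force: 49.3
```

```bash
python3 -c "
from h import *
st(.0)"
```

```text
t 22.55 tcp [ 0.563  -0.1028  0.2102] F [-4.8 -5.7  9.8] gap 0.0242 j [ 0.95  0.35 -0.6   1.61 -0.35  1.39  0.34]
 shift cm [ 0.06 -0.09 -0.03] turn [ 0.004  0.001 -0.   ]
```

Three plunges done. Withdraw along the axis.

Request:
arm_command --increments '[{"ax": 0,"ay": 0,"az": 0,"dx": 0,"dy": 0,"dz": -1.6,"gripper": 1},{"ax": 0,"ay": 0,"az": 0,"dx": 0,"dy": 0,"dz": -2,"gripper": 1},{"ax": 0,"ay": 0,"az": 0,"dx": 0,"dy": 0,"dz": -2,"gripper": 1},{"ax": 0,"ay": 0,"az": 0,"dx": 0,"dy": 0,"dz": -2,"gripper": 1},{"ax": 0,"ay": 0,"az": 0,"dx": 0,"dy": 0,"dz": -2,"gripper": 1},{"ax": 0,"ay": 0,"az": 0,"dx": 0,"dy": 0,"dz": -2,"gripper": 1},{"ax": 0,"ay": 0,"az": 0,"dx": 0,"dy": 0,"dz": -2,"gripper": 1},{"ax": 0,"ay": 0,"az": 0,"dx": 0,"dy": 0,"dz": -2,"gripper": 1},{"ax": 0,"ay": 0,"az": 0,"dx": 0,"dy": 0,"dz": -2,"gripper": 1},{"ax": 0,"ay": 0,"az": 0,"dx": 0,"dy": 0,"dz": -2,"gripper": 1}]'

```text
t: 23.55
tcp_pos: [0.5507, -0.2051, 0.3748]
ee_rot: [-0.182, 0.718, 0.639, 0.207]
contact_force: [-0.3, -0.2, -1.6]
finger_gap: 0.0235
gripper_force: 49.3
```

Request:
arm_command --increments '[{"ax": 0,"ay": 0,"az": 0,"dx": 0,"dy": 0,"dz": -2,"gripper": 1},{"ax": 0,"ay": 0,"az": 0,"dx": 0,"dy": 0,"dz": -2,"gripper": 1},{"ax": 0,"ay": 0,"az": 0,"dx": -1,"dy": 0,"dz": -1,"gripper": 1},{"ax": 0,"ay": 0,"az": 0,"dx": 0,"dy": 0,"dz": 0,"gripper": 1},{"ax": 0,"ay": 0,"az": 0,"dx": 0,"dy": 0,"dz": 0,"gripper": 1}]'

```text
t: 24.05
tcp_pos: [0.5464, -0.2394, 0.4097]
ee_rot: [-0.184, 0.718, 0.639, 0.207]
contact_force: [-0.3, -0.0, -2.4]
finger_gap: 0.0241
gripper_force: 49.3
```

```bash
python3 -c "
from h import *
go([.474,-.2855,.40],down(1.466))"
```

```text
t 24.05 tcp [ 0.5464 -0.2394  0.4097] F [-0.3 -0.  -2.4] gap 0.0241 j [ 1.01  0.41 -0.54  1.12 -0.32  1.86  0.31]
 shift cm [-5.1  -6.66 -2.06] turn [ 0.004 -0.561 -0.011]
```

Request:
arm_command --increments '[{"ax": 0,"ay": 0,"az": 0,"dx": -1.27,"dy": -1.66,"dz": -0.5,"gripper": 1},{"ax": 0,"ay": 0,"az": 0,"dx": -1.27,"dy": -1.66,"dz": -0.5,"gripper": 1},{"ax": 0,"ay": 0,"az": 0,"dx": -1.27,"dy": -1.66,"dz": -0.5,"gripper": 1},{"ax": 0,"ay": 0,"az": 0,"dx": -1.27,"dy": -1.66,"dz": -0.5,"gripper": 1},{"ax": 0,"ay": -0.1,"az": 0,"dx": 0,"dy": 0,"dz": 0,"gripper": 1},{"ax": 0,"ay": -0.12,"az": 0,"dx": 0,"dy": 0,"dz": 0,"gripper": 1},{"ax": 0,"ay": -0.12,"az": 0,"dx": 0,"dy": 0,"dz": 0,"gripper": 1},{"ax": 0,"ay": -0.12,"az": 0,"dx": 0,"dy": 0,"dz": 0,"gripper": 1},{"ax": 0,"ay": -0.1,"az": -0.011,"dx": 0,"dy": 0,"dz": 0,"gripper": 1},{"ax": 0,"ay": 0,"az": 0,"dx": 0,"dy": 0,"dz": 0,"gripper": 1}]'

```text
t: 25.05
tcp_pos: [0.476, -0.2787, 0.4015]
ee_rot: [0.002, 0.74, 0.673, 0.001]
contact_force: [0.5, 1.8, -2.6]
finger_gap: 0.024
gripper_force: 49.3
```

Request:
arm_command --increments '[{"ax": 0,"ay": 0,"az": 0,"dx": 0,"dy": 0,"dz": 0,"gripper": 1},{"ax": 0,"ay": 0,"az": 0,"dx": 0,"dy": 0,"dz": 0,"gripper": 1},{"ax": 0,"ay": 0,"az": 0,"dx": 0,"dy": 0,"dz": 0,"gripper": 1}]'

```text
t: 25.35
tcp_pos: [0.4737, -0.2865, 0.3996]
ee_rot: [-0.0, 0.744, 0.668, 0.001]
contact_force: [0.1, -0.0, -2.1]
finger_gap: 0.0237
gripper_force: 49.3
```

```bash
python3 -c "
from h import *
go([.4745,-.286,.1695],down(1.466))
cv2.imwrite('pics/s2.png',cv2.resize(cams.camera('side')[70:270,250:500,::-1],None,fx=3,fy=3,interpolation=3))"
```

```text
t 25.35 tcp [ 0.4737 -0.2865  0.3996] F [ 0.1 -0.  -2.1] gap 0.0237 j [ 0.98  0.12 -0.54  1.36  0.06  1.68  0.34]
 shift cm [1.000e-02 4.000e-02 2.301e+01] turn [ 0.001 -0.002 -0.003]
```

View pics/s2.png

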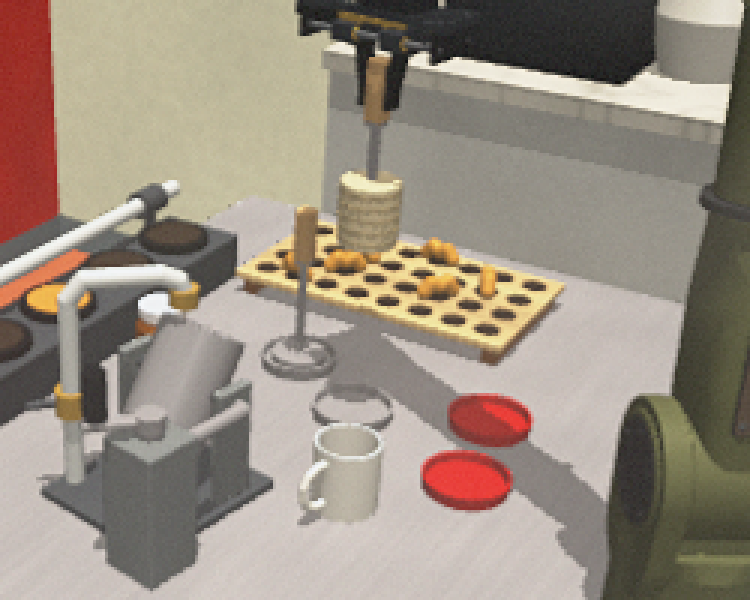

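The brush hangs upright at (370,210) over its empty dish at (351,405), and the pot is still tipped. Lower it.

Request:
arm_command --increments '[{"ax": 0,"ay": 0,"az": 0,"dx": 0,"dy": 0,"dz": 2.5,"gripper": 1},{"ax": 0,"ay": 0,"az": 0,"dx": 0,"dy": 0,"dz": 3,"gripper": 1},{"ax": 0,"ay": 0,"az": 0,"dx": 0,"dy": 0,"dz": 3,"gripper": 1},{"ax": 0,"ay": 0,"az": 0,"dx": 0,"dy": 0,"dz": 3,"gripper": 1},{"ax": 0,"ay": 0,"az": 0,"dx": 0,"dy": 0,"dz": 3,"gripper": 1},{"ax": 0,"ay": 0,"az": 0,"dx": 0,"dy": 0,"dz": 3,"gripper": 1},{"ax": 0,"ay": 0,"az": 0,"dx": 0,"dy": 0,"dz": 2.5,"gripper": 1},{"ax": 0,"ay": 0,"az": 0,"dx": 0,"dy": 0,"dz": 1.5,"gripper": 1},{"ax": 0,"ay": 0,"az": 0,"dx": 0,"dy": 0,"dz": 0.8,"gripper": 1},{"ax": 0,"ay": 0,"az": 0,"dx": 0,"dy": 0,"dz": 0,"gripper": 1}]'

```text
t: 26.4
tcp_pos: [0.4747, -0.285, 0.177]
ee_rot: [0.0, 0.743, 0.669, 0.001]
contact_force: [0.3, -0.1, -1.9]
finger_gap: 0.0239
gripper_force: 49.3
```

Request:
arm_command --increments '[{"ax": 0,"ay": 0,"az": 0,"dx": 0,"dy": 0,"dz": 0.3,"gripper": 1},{"ax": 0,"ay": 0,"az": 0,"dx": 0,"dy": 0,"dz": 0.3,"gripper": 1},{"ax": 0,"ay": 0,"az": 0,"dx": 0,"dy": 0,"dz": 0,"gripper": 1}]'

```text
t: 26.7
tcp_pos: [0.4753, -0.285, 0.1721]
ee_rot: [0.001, 0.743, 0.669, 0.001]
contact_force: [-0.1, 0.2, -2.2]
finger_gap: 0.0237
gripper_force: 49.3
```

```bash
python3 -c "
from h import *
go([.4745,-.286,.1695],down(1.466))"
```

```text
t 26.7 tcp [ 0.4753 -0.285   0.1721] F [-0.1  0.2 -2.2] gap 0.0237 j [ 0.98  0.18 -0.54  1.75  0.1   1.23  0.31]
 shift cm [-0.11 -0.07  0.26] turn [0.004 0.    0.001]
```

Request:
arm_command --increments '[{"ax": 0,"ay": 0,"az": 0,"dx": 0,"dy": 0,"dz": 0.2,"gripper": 1},{"ax": 0,"ay": 0,"az": 0,"dx": 0,"dy": 0,"dz": 0.2,"gripper": 1},{"ax": 0,"ay": 0,"az": 0,"dx": 0,"dy": 0,"dz": 0,"gripper": 1},{"ax": 0,"ay": 0,"az": 0,"dx": 0,"dy": 0,"dz": 0,"gripper": 1}]'

```text
t: 27.1
tcp_pos: [0.4755, -0.2851, 0.1686]
ee_rot: [0.002, 0.743, 0.669, 0.001]
contact_force: [-0.7, -0.3, 3.5]
finger_gap: 0.0239
gripper_force: 49.3
```

Set down (force +3.5 N). Open slowly, then rise.

Request:
arm_command --increments '[{"ax": 0,"ay": 0,"az": 0,"dx": 0,"dy": 0,"dz": 0,"gripper": 0.3},{"ax": 0,"ay": 0,"az": 0,"dx": 0,"dy": 0,"dz": 0,"gripper": 0},{"ax": 0,"ay": 0,"az": 0,"dx": 0,"dy": 0,"dz": 0,"gripper": -0.5},{"ax": 0,"ay": 0,"az": 0,"dx": 0,"dy": 0,"dz": 0,"gripper": -1},{"ax": 0,"ay": 0,"az": 0,"dx": 0,"dy": 0,"dz": 0,"gripper": -1},{"ax": 0,"ay": 0,"az": 0,"dx": 0,"dy": 0,"dz": -2,"gripper": -1},{"ax": 0,"ay": 0,"az": 0,"dx": 0,"dy": 0,"dz": -4,"gripper": -1},{"ax": 0,"ay": 0,"az": 0,"dx": 0,"dy": 0,"dz": -4,"gripper": -1},{"ax": 0,"ay": 0,"az": 0,"dx": 0,"dy": 0,"dz": -4,"gripper": -1},{"ax": 0,"ay": 0,"az": 0,"dx": 0,"dy": 0,"dz": -4,"gripper": -1}]'

```text
t: 28.1
tcp_pos: [0.4744, -0.2847, 0.3494]
ee_rot: [0.001, 0.743, 0.669, 0.001]
contact_force: [-0.2, -0.3, -0.1]
finger_gap: 0.0858
gripper_force: 0.0
```

```bash
python3 -c "
from h import *
cv2.imwrite('pics/s3.png',cv2.resize(cams.camera('side')[70:270,250:500,::-1],None,fx=3,fy=3,interpolation=3))"
```

```text
(no output)
```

View pics/s3.png

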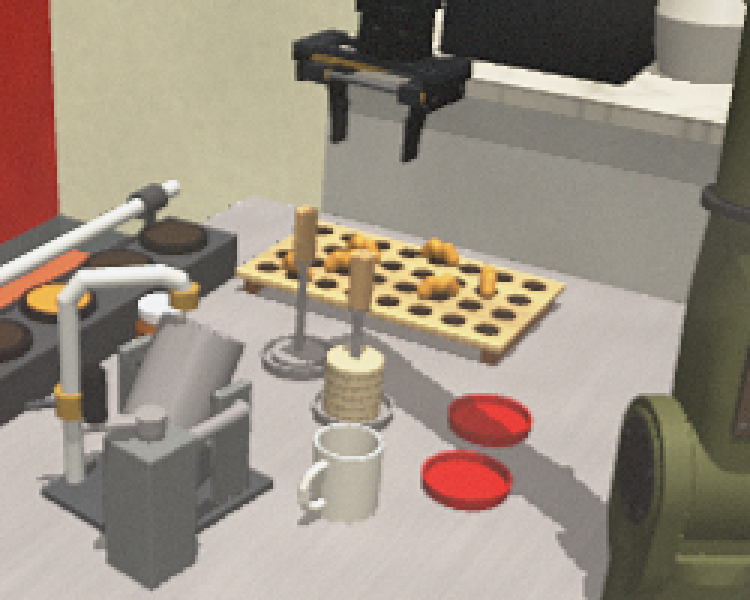

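The brush stands upright in its dish at (353,390), the gripper is clear and the pot is tipped. Handing in.

```bash
python3 -c "
from h import *
print(arm.close_job())"
```

```text
the job is handed in; nothing more can be done
None
```

The job is handed in at about 28 s: I cranked the pot to its stop, pushed the brush to the bottom three times, and left it standing upright in its own dish with the pot still tipped and nothing else touched.

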